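# Pack a sample tin to height in the measuring cell and lock its keyed lid

## Task

Pack the sample tin that stands on the balance into the round measuring cell: first lay in the cell the dark grey spacer plates that make up the right height, then stand the tin on top of them, in the middle, so that its lid comes 0 to 4 mm below the flat underside of the closed cell lid and does not hold it up. Then put the cell's white lid on and turn it so that its key drops into the notch of the rim and the lid seats fully home. Leave the two tins on the clear rack, the plate you do not need and all other things on the table where they are.

Things in the scene. Friction and masses are not known exactly. Their poses are not given: they have to be found in the camera images.
- cell: Fixed measuring cell: open round aluminium pot, 150 mm outside, 126 mm bore, rim 56 mm and inner floor 4 mm above the table. Origin: centre of its underside; x points at the rim's notch, z up.
- cell_floor (a point): Centre of the cell's flat inner floor, 4 mm above the table. The seated lid leaves 47 mm free above it: plates and tin must total 43 to 47 mm. For each tin one pair of plates does it (45 mm in all with the tin); no other choice does.
- cell_notch (a point): Middle of the notch at the top of the cell's rim, 69 mm from the cell's axis; the notch is 18 mm wide, 8 mm deep and goes right through the 12 mm wall.
- lid: White loose lid, 0.3 kg, standing on its flat underside on the table. Origin: centre of the underside, z up. From below: centring disc 122 mm wide, 5 mm high; flange 150 mm wide, 8 mm thick, that lies on the cell's rim; upright bar to hold it by, 60 mm long (x), 18 thick (y), 34 high, top at 47 mm. Seated, the origin is 51 mm above the cell's origin, on its axis.
- lid_bar (a point): On the lid's axis, 37 mm above its underside: height at which to hold the bar.
- lid_key (a point): Middle of the lid's key, 69 mm from its axis along its +x, 5 mm above the underside; coincides with point cell_notch when seated. The key is a tab 12 mm wide, 5 mm deep below the flange, that reaches to 82 mm from the axis: its end juts out of the flange in line with the bar, on one side only.
- pan (a point): Centre of the upper face of the balance's round steel pan (120 mm diameter, 60 mm above the table). The white balance is fixed. The tin to pack is the one that stands here.
- tin_tall: Closed round aluminium sample tin, 48 mm diameter, 22 mm high, 45 to 130 g. Origin: centre of its underside. One of the three tins stands on the balance, the other two on the clear rack, 60 mm high, to the left of the cell.
- tin_mid: The same, 17 mm high.
- tin_flat: The same, 12 mm high.
- plate_thin: Square dark grey plastic spacer plate, 50 x 50 mm, 9 mm thick, lying loose on the table. Origin: centre of its underside; x and y along its sides.
- plate_mid: The same, 14 mm thick.
- plate_thick: The same, 19 mm thick.
- beaker: Clear plastic beaker, 54 mm wide, 65 mm high; bystander, leave it alone. Origin: on its underside.
- weight: Steel calibration weight, 28 mm diameter, 46 mm high; bystander, leave it alone. Origin: on its underside.
- tube_a: Lying sample tube with blue cap, 117 mm long; bystander, leave it alone. Origin: on its underside.
- tube_b: The same, a second one; bystander, leave it alone. Origin: on its underside.
- spatula: Spatula, 180 mm long; bystander, leave it alone. Origin: on its underside.
Not all that is in view belongs to the job. Leave any orange look-alike of the lid alone. What is shaped like the plate_thin but turquoise is not meant.

How it is judged:
By the outcome, as a careful person would: the job done as asked, in the order asked, and still so for the second after the job is handed in, with the robot touching nothing.
It also fails if it takes over 72 s, if anything falls off the work surface, if the arm or the gripper's body presses on something with over 40 N, if the wrist force passes 120 N, or if a joint passes its speed limit or range.

## Robot

A 6-joint arm with a two-finger parallel gripper is mounted at the origin on the work surface. World frame = base frame: x ahead of the robot, y to its left, z up, the work surface at z = 0. Lengths are in m, angles in rad, forces in N, time in s.
With the tool pointing down it reaches from about 0.275 to 0.825 m from the base axis. Payload 4.9 kg.
Tool frame: the origin (TCP) lies on the centre line of the jaws, within the pads' length; the fingertips stand 8 mm ahead of it and the grasp point (between the pads) lies 11 mm behind it; z points along the fingers, y is the line along which they close (so a half turn about z gives the same grasp; the last joint's range is limited). The gripper opens to 85 mm and grips with 20 to 120 N. Pads are 22 mm wide; open, the fingers measure 114 mm over their backs; the gripper's body (76 mm by 85 mm) begins 54 mm behind the grasp point. The pads swing forward as they close: fully open they stand 13 mm farther back than shut.
Start: joints at [-0.134, 0.326, -0.193, 1.052, 0, 1.437], TCP at [0.55, 0, 0.239] pointing down, gripper open.
Joint ranges: [-2.65, 2.65], [-0.97, 1.79], [-1.3, 1.35], [-1.93, 2.1], [-1.47, 1.37], [-3.14, 3.14]. Speed limits (rad/s): [2.57, 2.57, 3.14, 3.14, 3.14, 3.14].

## Interface

Orientations are given as a unit quaternion [w, x, y, z].
In Python, from plant import manip, viewer, models gives the robot as it stands.
- The arm moves only by the tool move_arm, never from a script. Its argument "commands" is a list of rows, each a list of 5 numbers: the closure in counts, from 0 (fully open) to 255 (shut), then the shift along the tool's x, y, z in cm, then the turn about the tool's z in degrees. A call has 1 to 5 rows; each row shifts and turns the commanded pose from where the row before left it, along the tool's axes as they then stand; what a row does not reach is not made up. A row lasts 1/8 s, in which the tool goes at most 62.5 mm and 10.7 degrees, less where a joint would pass 70% of its speed; a pose out of reach is approached as far as the arm can. A call is refused whole if a number of a shift passes 6.25 or a number of a turn 10.7, either way. A call with a gripper value outside its range is refused whole. The fingers move at their own pace and stop on an object; "squeeze" is the grip in N (left out, the last holds). Time passes only in rows, so rows that do not move let the fingers close. It gives the time, the measured TCP pose, the force, the opening and the grip force at its end, in the units of the state.
- manip.read_state(): the state, without advancing time (a new reading comes with each control period).
- viewer.capture(name): name is "scene" or "side" or "wrist"; returns the picture (384x512x3 uint8, blue, green, red); there is no depth.
- viewer.camera_model(name): a dict with "vertical_fov" (degrees; the focal length in pixels is half the picture's height over the tangent of half this angle, whatever the lens; pixels are square), "cx", "cy" (the principal point, pixels), "dist" ([k1, k2, p1, p2, k3] as OpenCV has them; the pictures are not rectified), "world_from_camera" (4x4, takes a point from camera to world coordinates); the wrist camera has in their place "T_tool_cam" (4x4, takes a point from camera to tool coordinates, whose origin is the TCP and whose axes are the flange's). Camera axes: x right, y up, looking along -z (the intrinsics and any distortion apply to the point x, -y, -z); pixel columns grow to the right and rows downward; lengths in m; the calibration is good to about 2 mm. A picture is of the moment at which its call begins: read the wrist's pose just before it. camera_model takes no time and is no camera call.
- manip.sign_off(): hands the job in; it is judged then, once.
Trained networks look in the newest picture that a camera, given by its name, has taken for a name from the list of things; names that differ only in an ending like _2 or _b are one class to them, and where a whole thing is asked for, a point or a joint stands for the part that bears it (a point fixed in the world has none). Each returns a list of dicts, best first, with "score" (0 to 1); they miss things now and then, are a little off and sometimes report something else, mostly with a low value. They report only what shows in the picture. A call takes as long as a camera call. They do not tell look-alikes from the thing itself.
- models.recognise(target, camera): "rect" ([left, top, right, bottom] in pixels, round what is visible of it).
- models.place_of(target, camera): "pixel" ([column, row] in pixels: a listed point, or the origin of a listed thing).
The state is a dict: "clock": time; "q": joint angles; "joint_velocities": joint speeds; "joint_torque": joint torques, N m; "eef_pos": TCP position; "ee_rot": TCP orientation; "contact_force": force on the tool from outside, world axes, zero at the start; "moment": the same for the moment, N m; "opening": opening from 0.0 (shut) to 1.0 (fully open); "finger_force": force on a finger pad.
Only numpy, scipy, OpenCV 4.12 (cv2) and the standard library are available. Lean on these libraries where they do the work, as an engineer would, in place of code of your own. Each camera call takes 0.05 s, during which the arm holds its last target. There are 200 camera calls.

## Working session

There is one attempt and no reset: what is moved stays moved. The work goes in short steps, Python scripts to look and compute and a tool call to move; the robot and the scene stay as the last step left them, time stands still between calls to the robot, and variables do not carry over. Pictures are saved under pics/ and viewed, at most 12 in all, crops included, and the job is handed in when it is done.

Besides the shell and the picture viewer there is one more tool, called after ">>>" in YAML: its name, and indented under it one key for each argument. move_arm: Moves the arm, as the interface text tells. Its arguments: {"type":"object","properties":{"commands":{"type":"array"},"squeeze":{"type":"number"}},"required":["commands"]}

```bash
ls; mkdir -p pics; cat > h.py <<'E'
import numpy as np, cv2
from plant import manip, viewer, models
from scipy.spatial.transform import Rotation as R
def cam(name):
    m=viewer.camera_model(name); f=192/np.tan(np.radians(m["vertical_fov"])/2)
    K=np.array([[f,0,m["cx"]],[0,f,m["cy"]],[0,0,1.]])
    if "world_from_camera" in m: T=np.array(m["world_from_camera"])
    else:
        s=manip.read_state(); W=np.eye(4); q=s["ee_rot"]
        W[:3,:3]=R.from_quat([q[1],q[2],q[3],q[0]]).as_matrix(); W[:3,3]=s["eef_pos"]
        T=W@np.array(m["T_tool_cam"])
    return K,np.array(m["dist"],float),T
def ray(name,px,c=None):
    K,d,T=c or cam(name)
    u=cv2.undistortPoints(np.array([[px]],float),K,d)[0,0]
    v=T[:3,:3]@np.array([u[0],-u[1],-1]); return T[:3,3],v
def at_z(name,px,z,c=None):
    o,v=ray(name,px,c); return o+v*(z-o[2])/v[2]
def proj(P,c):
    K,d,T=c; p=(np.atleast_2d(P)-T[:3,3])@T[:3,:3]; p=p*[1,-1,-1]
    return cv2.projectPoints(p,np.zeros(3),np.zeros(3),K,d)[0][:,0]
E
python3 - <<'E'
from h import *
a=viewer.capture("scene"); b=viewer.capture("side"); w=viewer.capture("wrist")
cv2.imwrite("pics/scene.png",cv2.resize(a,(800,600))); cv2.imwrite("pics/side.png",cv2.resize(b,(800,600)));cv2.imwrite("pics/w0.png",w)
s=manip.read_state(); print(s)
np.set_printoptions(precision=3,suppress=True)
for n in("scene","side"): print(n,cam(n)[2])
print(viewer.camera_model("wrist"))
zs=dict(cell=0,cell_floor=.004,cell_notch=.052,lid=0,lid_bar=.037,lid_key=.005,pan=.06,tin_tall=.06,tin_mid=.06,tin_flat=.06,plate_thin=0,plate_mid=0,plate_thick=0)
for n in("scene","side"):
  for t,z in zs.items():
    for r in models.place_of(t,n)[:3]:
      print(n,t,round(r["score"],2),np.round(r["pixel"]),at_z(n,r["pixel"],z)[:2])
E
```

```text
pics
{'clock': 0.15, 'q': array([-1.34171726e-01,  3.26796112e-01, -1.93324203e-01,  1.05200378e+00,
        4.40727550e-05,  1.43661372e+00]), 'joint_velocities': array([ 0.00015368, -0.00264327,  0.00283455, -0.00146036,  0.00058765,
        0.00129385]), 'joint_torque': array([ 1.04211274e-03, -4.43704247e+01,  2.62664723e+01,  1.04285317e-02,
       -1.23322516e-04, -3.51401161e-05]), 'eef_pos': array([5.49583660e-01, 9.63477828e-05, 2.38680850e-01]), 'ee_rot': array([-5.41375428e-04,  7.07102788e-01,  7.07110462e-01, -3.84893269e-04]), 'contact_force': array([-0.40794181, -0.06374538, -0.45824809]), 'moment': array([-0.00608052, -0.00161404, -0.03098181]), 'finger_force': 0.0, 'opening': 1.0016830258879772}
scene [[-0.755 -0.43   0.495  1.041]
 [ 0.656 -0.48   0.583  0.611]
 [-0.013  0.765  0.644  0.743]
 [ 0.     0.     0.     1.   ]]
side [[ 0.908  0.332 -0.253  0.198]
 [-0.418  0.703 -0.576 -0.732]
 [-0.013  0.629  0.777  1.009]
 [ 0.     0.     0.     1.   ]]
{'vertical_fov': 66.45842279280582, 'cx': 257.76436268224006, 'cy': 189.83659648350516, 'dist': array([0.01, 0.  , 0.
[... 1688 characters left out ...]
5 0.33 ]
side lid_bar 0.77 [140. 155.] [0.205 0.349]
side lid_bar 0.73 [330. 188.] [ 0.754 -0.091]
side lid_key 0.96 [227. 142.] [0.535 0.308]
side lid_key 0.88 [125. 157.] [0.149 0.397]
side pan 0.58 [326. 249.] [ 0.607 -0.301]
side tin_tall 0.24 [206. 134.] [0.457 0.325]
side tin_mid 0.78 [329. 246.] [ 0.619 -0.295]
side tin_flat 0.61 [330. 248.] [ 0.622 -0.302]
side tin_flat 0.42 [256. 111.] [0.69 0.37]
side tin_flat 0.34 [329. 184.] [ 0.747 -0.09 ]
side plate_thin 0.67 [220. 283.] [ 0.291 -0.241]
side plate_thin 0.52 [250. 238.] [ 0.435 -0.134]
side plate_mid 0.45 [232. 204.] [0.434 0.018]
side plate_thick 0.68 [326. 342.] [ 0.486 -0.517]
side plate_thick 0.59 [260. 268.] [ 0.42  -0.245]
```

View pics/scene.png

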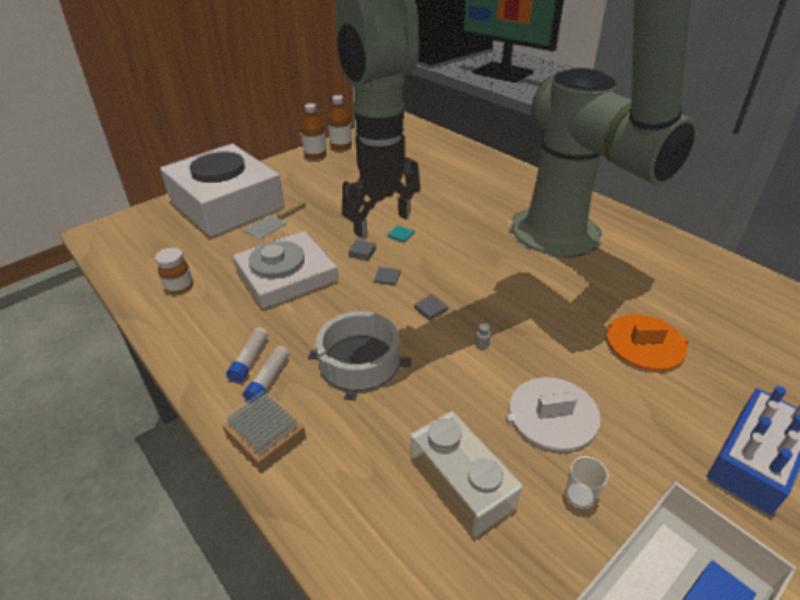

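View pics/side.png

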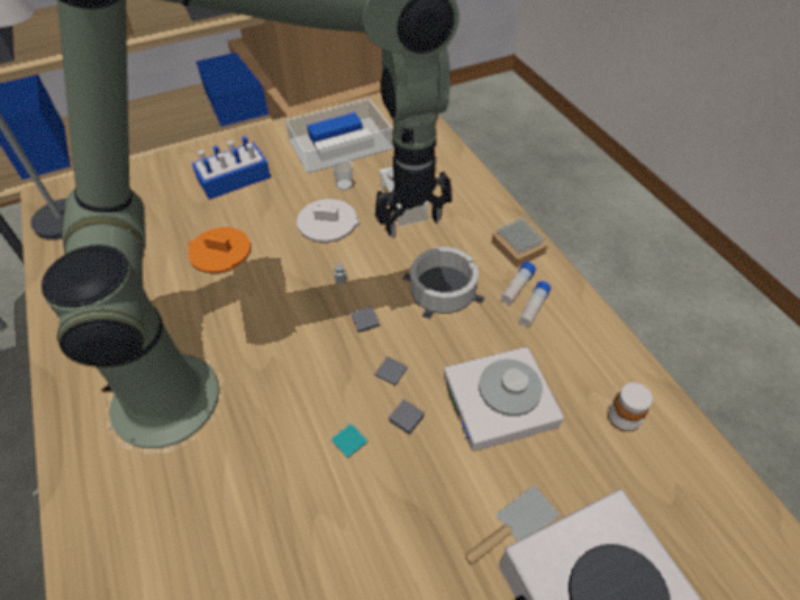

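Scene: the white lid is at (556,412) and its orange look-alike at (648,340). The dark plates are at (362,249), (387,275) and (431,306), with a turquoise look-alike at (401,233). The tin to pack is on the flat balance at (272,255), the rack tins are at (445,432) and (486,473), and the cell is at (358,350). The second white box with a black top, at (220,170), is not the pan. I'll look closer at the plates from the wrist.

>>> move_arm:
  commands:
    - [0,-2.4,-2.2,0,0]
    - [0,-2.4,-2.2,0,0]
    - [0,-2.4,-2.2,0,0]
    - [0,-2.4,-2.2,0,0]
    - [0,-2.4,-2.2,0,0]

```text
clock: 2.08
eef_pos: [0.4393, -0.1207, 0.2394]
ee_rot: [0.0, 0.707, 0.707, 0.0]
contact_force: [0.6, -0.1, -0.0]
opening: 1.003
finger_force: 0.0
```

```bash
cat > seg.py <<'E'
from h import *
def dark(img,c):
    hsv=cv2.cvtColor(img,cv2.COLOR_BGR2HSV)
    m=((hsv[...,1]<70)&(hsv[...,2]<125)).astype(np.uint8)
    m=cv2.morphologyEx(m,cv2.MORPH_OPEN,np.ones((3,3)))
    n,l,st,ce=cv2.connectedComponentsWithStats(m)
    for i in range(1,n):
        if 600<st[i,4]<12000: print(st[i],ce[i].round(1),at_z("wrist",ce[i],.01,c)[:2])
E
python3 - <<'E'
from seg import *
np.set_printoptions(precision=3,suppress=True)
c=cam("wrist"); w=viewer.capture("wrist"); print(manip.read_state()["eef_pos"])
cv2.imwrite("pics/w1.png",w); cv2.imwrite("pics/w1v.png",cv2.resize(w,(800,600)))
dark(w,c)
for t,z in dict(plate_thin=0,plate_mid=0,plate_thick=0,tin_mid=.06,tin_flat=.06,tin_tall=.06,pan=.06).items():
    for r in models.place_of(t,"wrist")[:3]:
      print(t,round(r["score"],2),np.round(r["pixel"]),at_z("wrist",r["pixel"],z,c)[:2])
E
```

```text
[ 0.437 -0.123  0.239]
[ 357    0   65  102 2148] [379.7  56.7] [ 0.578 -0.004]
[ 396    0  116   93 9348] [454.2  41.4] [0.659 0.012]
[ 233   21   46   50 2119] [255.1  45.4] [0.437 0.008]
[ 229  145   50   49 1414] [253.4 169.2] [ 0.434 -0.135]
[ 302  214  151   81 1659] [365.8 234. ] [ 0.589 -0.228]
[ 219  225   46   45 1298] [241.5 247.1] [ 0.417 -0.248]
[ 350  247   76   59 1708] [384.4 273.8] [ 0.624 -0.292]
[125 248  41  69 906] [143.8 278.4] [ 0.274 -0.3  ]
plate_thin 0.95 [160. 238.] [ 0.3   -0.239]
plate_thin 0.59 [255. 168.] [ 0.437 -0.136]
plate_mid 0.74 [255.  44.] [0.436 0.011]
plate_thick 0.77 [244. 242.] [ 0.42  -0.245]
tin_mid 0.74 [399. 297.] [ 0.622 -0.292]
```

View pics/w1v.png

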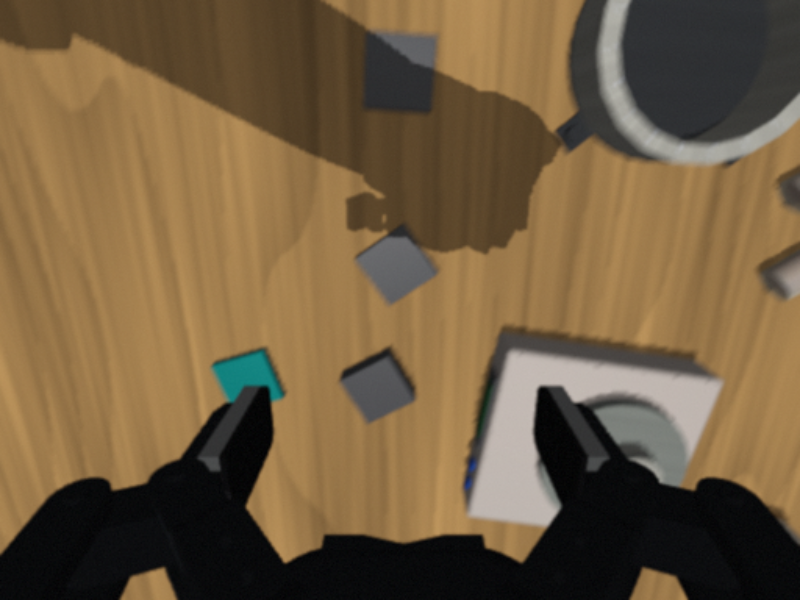

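>>> move_arm:
  commands:
    - [0,-4.2,1.4,1.2,0]
    - [0,-4.2,1.4,1.2,0]
    - [0,-4.2,1.4,1.2,0]
    - [0,-4.2,1.4,1.2,0]
    - [0,-4.2,1.4,1.2,0]

```text
clock: 3.1
eef_pos: [0.5111, -0.3307, 0.1785]
ee_rot: [-0.0, 0.707, 0.708, 0.0]
contact_force: [0.1, 0.2, 0.7]
opening: 1.001
finger_force: 0.0
```

```bash

python3 - <<'E'
from seg import *
np.set_printoptions(precision=3,suppress=True)
c=cam("wrist"); w=viewer.capture("wrist"); print(manip.read_state()["eef_pos"],manip.read_state()["ee_rot"])
cv2.imwrite("pics/w2.png",w); cv2.imwrite("pics/w2v.png",cv2.resize(w,(800,600)))
import pickle; pickle.dump(c,open("c2.pkl","wb"))
dark(w,c)
for t,z in dict(plate_thin=0,plate_mid=0,plate_thick=0,tin_mid=.06,tin_flat=.06,tin_tall=.06,pan=.06).items():
    for r in models.place_of(t,"wrist")[:3]:
      print(t,round(r["score"],2),np.round(r["pixel"]),at_z("wrist",r["pixel"],z,c)[:2])
E
```

```text
[ 0.512 -0.336  0.177] [ 0.001  0.708  0.706 -0.001]
[ 128   55   70   69 2910] [163.4  88.3] [ 0.419 -0.248]
[ 479  226   33   53 1075] [496.1 249.5] [ 0.79  -0.425]
[124 248  43  56 902] [143.3 276.5] [ 0.373 -0.464]
[350 248  42  56 851] [372.  276.5] [ 0.65  -0.463]
[ 204  333  149   29 2218] [286.9 341.2] [ 0.551 -0.564]
plate_thin 0.67 [50. 82.] [ 0.304 -0.242]
plate_thick 0.85 [166.  85.] [ 0.419 -0.245]
tin_mid 0.85 [387. 145.] [ 0.624 -0.295]
```

View pics/w2v.png

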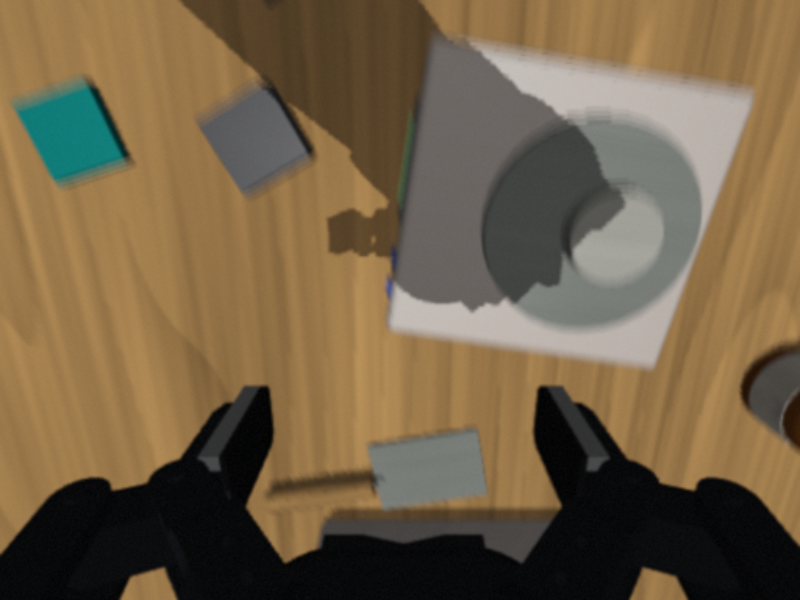

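```bash
cat > mont.py <<'E'
from h import *
import pickle
c2=pickle.load(open("c2.pkl","rb"))
K,d,T=c2
c1=(K,d,T.copy()); c1[2][:3,3]+=np.array([.437,-.123,.239])-np.array([.512,-.336,.177])
w1=cv2.imread("pics/w1.png"); w2=cv2.imread("pics/w2.png")
def crop(img,ce,lines,s=6,h=33):
    x,y=[int(v) for v in ce]; x0,y0=max(x-h,0),max(y-h,0)
    o=cv2.resize(img[y0:y0+2*h,x0:x0+2*h],None,fx=s,fy=s,interpolation=cv2.INTER_CUBIC)[:200*2,:400]
    for l,col in lines: cv2.polylines(o,[np.int32((l-[x0,y0]+.5)*s)],True,col,1)
    return cv2.resize(o,(260,260))
def plate(img,c,corn):
    out=[]
    corn=np.array(corn,float)*.64
    for h in(.009,.014,.019):
        P=np.array([at_z("wrist",p,h,c) for p in corn]); ce=P.mean(0)
        L=np.linalg.norm(P-np.roll(P,1,0),axis=1)
        e=P[1]-P[0]; f=P[2]-P[3]; a=np.arctan2(*(e+f)[1::-1]); 
        sq=np.array([[-1,-1],[1,-1],[1,1],[-1,1]])*.025
        Q=sq@np.array([[np.cos(a),np.sin(a)],[-np.sin(a),np.cos(a)]])+ce[:2]
        print("h",h,"sides",(L*1e3).round(1),"c",ce[:2].round(4),"yaw",np.degrees(a).round(1))
        out.append(crop(img,corn.mean(0),[(proj(np.c_[Q,np.full(4,z)],c),col) for z,col in((h,(0,255,0)),(0,(0,0,255)))]))
    return np.hstack(out)
def tin(img,c,px):
    out=[]; t=np.linspace(0,2*np.pi,60)
    for h in(.012,.017,.022):
        ce=at_z("wrist",px,.06+h,c); print("tin",h,ce[:2].round(4))
        ring=lambda z:proj(np.c_[ce[0]+.024*np.cos(t),ce[1]+.024*np.sin(t),np.full(60,z)],c)
        out.append(crop(img,px,[(ring(.06+h),(0,255,0)),(ring(.06),(0,0,255))],h=42))
    return np.hstack(out)
rows=[plate(w2,c2,[(198,123),(262,86),(308,154),(247,194)]),plate(w1,c1,[(356,263),(399,234),(437,270),(392,303)])]
cv2.imwrite("pics/m.png",cv2.resize(np.vstack(rows+[tin(w2,c2,(394.8,150.5))]),(600,600)))
E
python3 mont.py
```

```text
h 0.009 sides [50.2 46.8 46.7 48.4] c [ 0.4179 -0.2494] yaw 29.1
h 0.014 sides [49.3 46.  45.9 47.6] c [ 0.4194 -0.2494] yaw 29.1
h 0.019 sides [48.5 45.2 45.1 46.8] c [ 0.4209 -0.2494] yaw 29.1
h 0.009 sides [45.7 43.  43.5 47.4] c [ 0.4311 -0.1358] yaw 36.2
h 0.014 sides [45.1 42.4 42.9 46.8] c [ 0.4312 -0.1345] yaw 36.2
h 0.019 sides [44.5 41.8 42.3 46.2] c [ 0.4313 -0.1331] yaw 36.2
tin 0.012 [ 0.6255 -0.2968]
tin 0.017 [ 0.6232 -0.2959]
tin 0.022 [ 0.6208 -0.2949]
```

View pics/m.png

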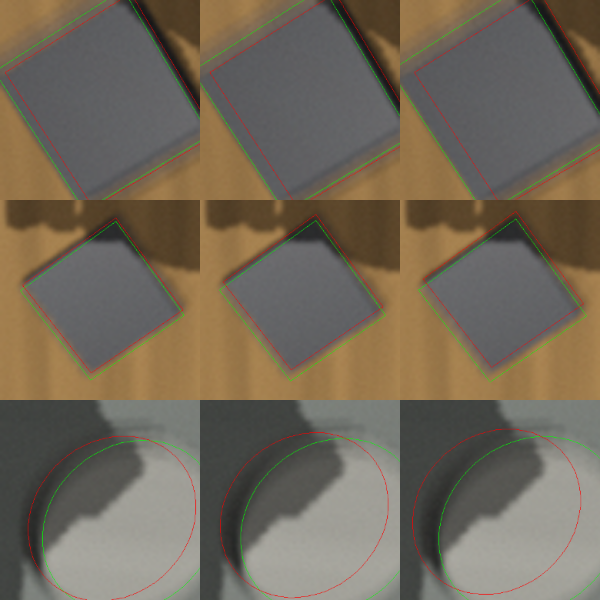

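>>> move_arm:
  commands:
    - [0,3.8,3.6,0.9,0]
    - [0,3.8,3.6,0.9,0]
    - [0,4.0,3.8,0.9,0]
    - [0,0,0,0,0]

```text
clock: 4.0
eef_pos: [0.6217, -0.2096, 0.1521]
ee_rot: [-0.0, 0.705, 0.709, 0.0]
contact_force: [0.1, -0.2, -1.0]
opening: 0.999
finger_force: 0.0
```

```bash

cat > cap.py <<'E'
from h import *
import pickle,sys
n=sys.argv[1]; s=manip.read_state(); c=cam("wrist"); w=viewer.capture("wrist"); print(s["clock"],s["eef_pos"].round(4),s["ee_rot"].round(4))
cv2.imwrite(f"pics/{n}.png",w); pickle.dump(c,open(n+".pkl","wb"))
for a in sys.argv[2:]:
    t,z=a.split(":")
    for r in models.place_of(t,"wrist")[:2]:
        print(t,round(r["score"],2),np.round(r["pixel"],1),at_z("wrist",r["pixel"],float(z),c)[:2].round(4))
E
python3 cap.py w3 tin_mid:.06 tin_flat:.06 tin_tall:.06
```

```text
4.0 [ 0.6217 -0.2096  0.1521] [-2.000e-04  7.048e-01  7.094e-01  4.000e-04]
tin_mid 0.56 [254.2 280.8] [ 0.6196 -0.2933]
```

>>> move_arm:
  commands:
    - [0,0.8,-5,0.8,0]
    - [0,0.8,-5,0.8,0]
    - [0,0.8,-5,0.8,0]
    - [0,0.8,-5,0.8,0]
    - [0,0,0,0,0]

```text
clock: 4.82
eef_pos: [0.4142, -0.1805, 0.1195]
ee_rot: [-0.003, 0.708, 0.706, -0.001]
contact_force: [1.1, 1.0, 0.2]
opening: 1.002
finger_force: 0.0
```

```bash
python3 cap.py w4 plate_thin:0 plate_mid:0 plate_thick:0
python3 -c "
import cv2,numpy as np
a=cv2.imread('pics/w3.png');b=cv2.imread('pics/w4.png')
f=lambda i:cv2.resize(i[140:384,150:360],(400,465),interpolation=cv2.INTER_CUBIC)
cv2.imwrite('pics/m2.png',np.hstack([f(a),f(b)]))"
```

```text
4.825 [ 0.4142 -0.1805  0.1195] [-0.0028  0.7084  0.7058 -0.0008]
plate_thin 0.95 [280.4 134.7] [ 0.4338 -0.1353]
plate_thin 0.6 [142.5 244.8] [ 0.3011 -0.2422]
plate_thick 0.95 [262.3 248.2] [ 0.4184 -0.246 ]
```

View pics/m2.png

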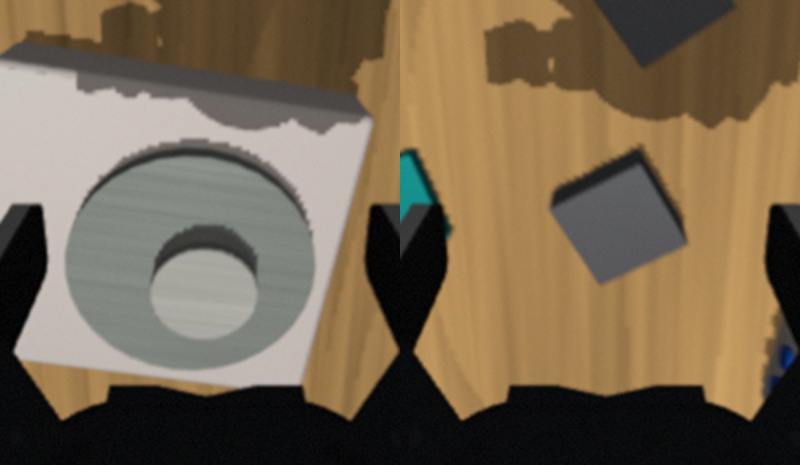

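```bash
cat > fit.py <<'E'
from h import *
import pickle
from scipy.optimize import least_squares
c=pickle.load(open("w3.pkl","rb")); w=cv2.imread("pics/w3.png"); g=cv2.cvtColor(w,cv2.COLOR_BGR2GRAY).astype(np.float32)
def fit(R0,x0,good=lambda t:t>-9):
    # radial gradient peaks around the projected circle
    x=np.array(x0,float)
    for it in range(6):
        t=np.linspace(0,2*np.pi,180,endpoint=False); t=t[good(t)]
        ring=lambda x,r:proj(np.c_[x[0]+r*np.cos(t),x[1]+r*np.sin(t),np.full(len(t),x[2])],c)
        A=ring(x,R0); n=ring(x,R0*1.02)-A; n/=np.linalg.norm(n,axis=1)[:,None]
        k=np.arange(-4,4.01,.1); S=A[:,None]+k[None,:,None]*n[:,None]
        v=cv2.remap(g,S[...,0].astype(np.float32),S[...,1].astype(np.float32),cv2.INTER_CUBIC)
        gr=np.abs(np.gradient(cv2.GaussianBlur(v,(11,1),0),axis=1)); j=gr[:,5:-5].argmax(1)+5
        wt=gr[np.arange(len(t)),j]>.4
        B=A+k[j][:,None]*n
        f=lambda y:(((ring(y,R0)-B)*n).sum(1))[wt]
        s=least_squares(f,x,loss="soft_l1",f_scale=.3); x=s.x
    print(R0,x.round(4),"n",wt.sum(),"rms",np.sqrt(np.median(s.fun**2)).round(3)); return x
p=fit(.06,[.622,-.295,.06])
for h in(.012,.017,.022): fit(.024,[.6215,-.295,.06+h])
print("front half")
for h in(.012,.017,.022): fit(.024,[.6215,-.295,.06+h],lambda t:np.ones_like(t,bool)&(np.sin(t)<.3))
E
python3 fit.py
```

```text
0.06 [ 0.6152 -0.2937  0.0606] n 180 rms 0.274
0.024 [ 0.6219 -0.2938  0.0784] n 180 rms 0.261
0.024 [ 0.6219 -0.2938  0.0784] n 180 rms 0.259
0.024 [ 0.6219 -0.2939  0.0783] n 180 rms 0.262
front half
0.024 [ 0.6218 -0.2961  0.0761] n 107 rms 0.19
0.024 [ 0.6218 -0.2961  0.0761] n 107 rms 0.194
0.024 [ 0.6218 -0.2962  0.076 ] n 107 rms 0.195
```

```bash
python3 - <<'E'
import re
src=open("mont.py").read().split("rows=")[0]
exec(src)
c4=pickle.load(open("w4.pkl","rb")); w=cv2.imread("pics/w4.png")
cc=[(((x-400)/1.905+150)/.64,(y/1.905+140)/.64) for x,y in[(552,210),(638,165),(687,242),(603,284)]]
plate(w,c4,cc)
s=manip.read_state(); print(s["eef_pos"],R.from_quat(np.roll(s["ee_rot"],-1)).as_matrix())
E
```

```text
h 0.009 sides [50.6 49.2 50.2 49.8] c [ 0.4214 -0.2524] yaw 30.4
h 0.014 sides [49.6 48.2 49.1 48.8] c [ 0.4213 -0.2493] yaw 30.4
h 0.019 sides [48.6 47.2 48.1 47.8] c [ 0.4212 -0.2462] yaw 30.4
[ 0.42156745 -0.18353074  0.12127918] [[ 0.00107331  0.99999544  0.00282452]
 [ 0.99999782 -0.00106824 -0.00179397]
 [-0.00179095  0.00282643 -0.9999944 ]]
```

```bash
cat > pf.py <<'E'
from h import *
import pickle
from scipy.optimize import least_squares
def pfit(img,c,x0,hs=(.009,.014,.019)):
    g=cv2.cvtColor(img,cv2.COLOR_BGR2GRAY).astype(np.float32)
    u=np.linspace(-.021,.021,40); e=np.full(40,.025)
    L=np.r_[np.c_[u,-e],np.c_[e,u],np.c_[u,e],np.c_[-e,u]]
    for h in hs:
        x=np.array(list(x0)+[h],float)
        def ring(x,s=1.):
            a=x[2]; q=s*L@np.array([[np.cos(a),np.sin(a)],[-np.sin(a),np.cos(a)]])+x[:2]
            return proj(np.c_[q,np.full(len(q),x[3])],c)
        for it in range(8):
            A=ring(x); n=ring(x,1.03)-A
            for i in range(4):
                t=A[40*i+39]-A[40*i]; nn=np.array([t[1],-t[0]])/np.linalg.norm(t); s_=slice(40*i,40*i+40)
                n[s_]=nn*np.sign((n[s_]@nn).sum())
            w=6 if it<3 else 3; k=np.arange(-w,w+.01,.1); S=(A[:,None]+k[None,:,None]*n[:,None]).astype(np.float32)
            v=cv2.remap(g,S[...,0],S[...,1],cv2.INTER_CUBIC)
            gr=np.abs(np.gradient(cv2.GaussianBlur(v,(11,1),0),axis=1)); j=gr[:,8:-8].argmax(1)+8
            ok=gr[np.arange(160),j]>.4; B=A+k[j][:,None]*n
            s=least_squares(lambda y:((ring(y)-B)*n).sum(1)[ok],x,loss="soft_l1",f_scale=.3); x=s.x
        print("start h",h,"xy",x[:2].round(4),"yaw",np.degrees(x[2]).round(1),"h",x[3].round(4),"med",np.median(abs(s.fun)).round(2),ok.sum())
E
python3 cap.py w5 plate_thick:0; python3 - <<'E'
from pf import *
c=pickle.load(open("w5.pkl","rb")); w=cv2.imread("pics/w5.png")
pfit(w,c,[.421,-.247,np.radians(30)])
pfit(w,c,[.434,-.135,np.radians(36)])
E
```

```text
5.025 [ 0.4216 -0.1835  0.1213] [1.600e-03 7.075e-01 7.067e-01 4.000e-04]
plate_thick 0.95 [254.6 242.8] [ 0.4193 -0.2448]
start h 0.009 xy [ 0.4202 -0.2258] yaw 29.9 h 0.0448 med 0.46 156
start h 0.014 xy [ 0.4193 -0.246 ] yaw 29.2 h 0.018 med 0.19 160
start h 0.019 xy [ 0.4193 -0.2459] yaw 29.2 h 0.0183 med 0.19 160
start h 0.009 xy [ 0.4359 -0.1343] yaw 35.0 h 0.0105 med 0.21 160
start h 0.014 xy [ 0.4359 -0.1343] yaw 35.0 h 0.0105 med 0.2 160
start h 0.019 xy [ 0.4359 -0.1343] yaw 35.1 h 0.0104 med 0.21 160
```

The sub-pixel fits settle the choice. Tin height is about 17–18 mm, so it is tin_mid and needs thin + thick. The plate at (.419,-.246) is the 19 mm thick one, and the plate at (.436,-.134) is the 9 mm thin one. The turquoise one stays, and so does the third dark plate at (.437,.008).

>>> move_arm:
  commands:
    - [0,-6.2,-0.2,1,0]
    - [0,0,0,1.5,-9.7]
    - [0,0,0,1.5,-9.7]
    - [0,0,0,1,-9.8]
    - [0,0,0,0,0]

```text
clock: 5.75
eef_pos: [0.4183, -0.2436, 0.0696]
ee_rot: [-0.001, 0.507, 0.862, 0.0]
contact_force: [-0.0, -0.1, 0.8]
opening: 0.999
finger_force: 0.0
```

>>> move_arm:
  commands:
    - [0,0,0,0,0]

```text
clock: 5.88
eef_pos: [0.4187, -0.244, 0.0706]
ee_rot: [0.0, 0.507, 0.862, -0.0]
contact_force: [0.5, 0.0, -0.0]
opening: 1.005
finger_force: 0.0
```

```bash
cat > go.py <<'E'
import sys
from h import *
def st():
    s=manip.read_state(); M=R.from_quat(np.roll(s["ee_rot"],-1)).as_matrix()
    return s,M
if __name__=="__main__":
    # target x y z yaw(deg, direction of closing line, mod 180) -> tool shift cm (current axes), turn about tool z
    x,y,z,yaw=map(float,sys.argv[1:5]); s,M=st()
    d=M.T@(np.array([x,y,z])-s["eef_pos"])*100
    cur=np.degrees(np.arctan2(M[1,1],M[0,1])); t=(yaw-cur+90)%180-90
    print("t",round(s["clock"],2),"pos",s["eef_pos"].round(4),"yaw",cur.round(2),"q6",s["q"][5].round(2),"open",round(s["opening"],3),"ff",round(s["finger_force"],1),"| shift cm",d.round(2),"turn",round(-t,2))
E
python3 go.py .4193 -.246 .012 29.2
```

```text
t 5.88 pos [ 0.4187 -0.244   0.0706] yaw 29.08 q6 0.38 open 1.005 ff 0.0 | shift cm [-0.2  -0.04  5.86] turn -0.12
```

>>> move_arm:
  commands:
    - [0,-0.2,0,3,0]
    - [0,0,0,2.8,0]
    - [0,0,0,0,0]
    - [160,0,0,0,0]
    - [160,0,0,0,0]
  squeeze: 40

```text
clock: 6.5
eef_pos: [0.4199, -0.2461, 0.0136]
ee_rot: [0.001, 0.506, 0.862, -0.0]
contact_force: [0.5, 0.1, 0.4]
opening: 0.605
finger_force: 0.0
```

>>> move_arm:
  commands:
    - [160,0,0,0,0]
    - [160,0,0,0,0]
    - [160,0,0,-3,0]

```text
clock: 6.88
eef_pos: [0.4179, -0.2446, 0.042]
ee_rot: [-0.001, 0.506, 0.862, 0.0]
contact_force: [-0.6, -0.9, -1.0]
opening: 0.575
finger_force: 42.1
```

```bash
python3 go.py .64 .012 .16 29.2
```

```text
t 6.88 pos [ 0.4179 -0.2446  0.042 ] yaw 29.18 q6 0.38 open 0.575 ff 42.1 | shift cm [ 11.6   31.89 -11.8 ] turn -0.02
```

>>> move_arm:
  commands:
    - [160,0.5,5.2,-3.2,0]
    - [160,0.5,5.2,-3.2,0]
    - [160,0.5,5.2,-3.2,0]
    - [160,0.5,5.2,-3.2,0]
    - [160,0.5,5.2,-3.2,0]

```text
clock: 7.5
eef_pos: [0.635, -0.0956, 0.2044]
ee_rot: [0.001, 0.506, 0.862, 0.0]
contact_force: [0.8, -0.7, -1.0]
opening: 0.572
finger_force: 42.1
```

>>> move_arm:
  commands:
    - [160,0,0,0,0]
    - [160,0,0,0,0]

```text
clock: 7.75
eef_pos: [0.6331, -0.0966, 0.2021]
ee_rot: [-0.0, 0.506, 0.863, -0.0]
contact_force: [-0.0, 0.4, -0.6]
opening: 0.569
finger_force: 42.2
```

```bash
python3 cap.py w6 cell:0 cell_floor:.004 cell_notch:.052; cat > ring.py <<'E'
from h import *
import pickle
from scipy.optimize import least_squares
def rfit(img,c,R0,z,x0,w=5,show=True,freez=False):
    g=cv2.cvtColor(img,cv2.COLOR_BGR2GRAY).astype(np.float32); x=np.array(x0[:2],float)
    t=np.linspace(0,2*np.pi,240,endpoint=False)
    ring=lambda x,r:proj(np.c_[x[0]+r*np.cos(t),x[1]+r*np.sin(t),np.full(len(t),z)],c)
    for it in range(8):
        A=ring(x,R0); n=ring(x,R0*1.02)-A; n/=np.linalg.norm(n,axis=1)[:,None]
        k=np.arange(-w,w+.01,.1); S=(A[:,None]+k[None,:,None]*n[:,None]).astype(np.float32)
        v=cv2.remap(g,S[...,0],S[...,1],cv2.INTER_CUBIC)
        gr=np.abs(np.gradient(cv2.GaussianBlur(v,(11,1),0),axis=1)); j=gr[:,5:-5].argmax(1)+5
        ok=(gr[np.arange(len(t)),j]>.6)&(A[:,0]>3)&(A[:,0]<508)&(A[:,1]>3)&(A[:,1]<330)
        B=A+k[j][:,None]*n
        s=least_squares(lambda y:((ring(y,R0)-B)*n).sum(1)[ok],x,loss="soft_l1",f_scale=.3); x=s.x; w=max(2.5,w-.5) if it>1 else w
    print("R",R0,"z",z,x.round(4),"n",ok.sum(),"med",np.median(abs(s.fun)).round(2)); return x
E
python3 - <<'E'
from ring import *
c=pickle.load(open("w6.pkl","rb")); w=cv2.imread("pics/w6.png")
for r,z in((.075,.056),(.063,.056),(.075,.056),(.063,.056)):
  rfit(w,c,r,z,[.64,.012],w=10)
  rfit(w,c,r,z,[.645,.02],w=8)
cv2.imwrite("pics/w6v.png",cv2.resize(w,(640,480)))
E
```

```text
7.75 [ 0.6331 -0.0966  0.2021] [-3.000e-04  5.059e-01  8.626e-01 -3.000e-04]
cell 0.79 [319.8  69.9] [0.6405 0.0243]
cell_floor 0.8 [314.2  66.2] [0.6329 0.0238]
cell_notch 0.9 [390.  111.6] [0.7108 0.0182]
R 0.075 z 0.056 [0.6241 0.0177] n 151 med 2.81
R 0.075 z 0.056 [0.6375 0.0231] n 172 med 0.58
R 0.063 z 0.056 [0.6373 0.0237] n 184 med 0.41
R 0.063 z 0.056 [0.6374 0.0235] n 184 med 0.36
R 0.075 z 0.056 [0.6241 0.0177] n 151 med 2.81
R 0.075 z 0.056 [0.6375 0.0231] n 172 med 0.58
R 0.063 z 0.056 [0.6373 0.0237] n 184 med 0.41
R 0.063 z 0.056 [0.6374 0.0235] n 184 med 0.36
```

View pics/w6v.png

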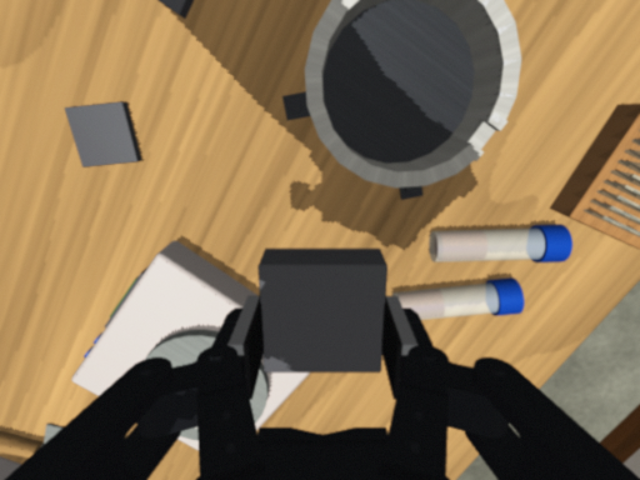

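```bash
python3 go.py .6375 .0234 .09 29.2
```

```text
t 7.95 pos [ 0.6323 -0.0974  0.2015] yaw 29.11 q6 0.79 open 0.571 ff 42.2 | shift cm [10.29  6.35 11.15] turn -0.09
```

>>> move_arm:
  commands:
    - [160,5.1,3.2,0,0]
    - [160,5.2,3.1,2,0]
    - [160,0,0,5,0]
    - [160,0,0,4.1,0]
    - [160,0,0,0,0]

```text
clock: 8.57
eef_pos: [0.6346, 0.0225, 0.088]
ee_rot: [-0.004, 0.506, 0.862, -0.002]
contact_force: [-1.5, -0.3, -0.4]
opening: 0.572
finger_force: 42.1
```

>>> move_arm:
  commands:
    - [160,0,0,0,0]

```text
clock: 8.7
eef_pos: [0.6391, 0.022, 0.0931]
ee_rot: [0.001, 0.506, 0.862, 0.0]
contact_force: [0.8, -0.1, -0.0]
opening: 0.573
finger_force: 42.1
```

```bash
python3 go.py .6375 .0234 .0175 29.2
```

```text
t 8.7 pos [0.6391 0.022  0.0931] yaw 29.14 q6 0.98 open 0.573 ff 42.1 | shift cm [ 0.21 -0.08  7.56] turn -0.06
```

>>> move_arm:
  commands:
    - [160,0.1,0,4,0]
    - [160,0,0,3.3,0]
    - [160,0,0,0,0]
    - [160,0,0,0,0]

```text
clock: 9.2
eef_pos: [0.6393, 0.0232, 0.021]
ee_rot: [0.001, 0.506, 0.862, 0.0]
contact_force: [0.4, -0.5, -1.0]
opening: 0.575
finger_force: 43.6
```

```bash
python3 go.py .6375 .0234 .0175 29.2
```

```text
t 9.2 pos [0.6393 0.0232 0.021 ] yaw 29.18 q6 0.98 open 0.575 ff 43.6 | shift cm [ 0.11 -0.15  0.35] turn -0.02
```

>>> move_arm:
  commands:
    - [160,0.1,-0.15,0.35,0]
    - [160,0,0,0,0]
    - [60,0,0,0,0]
    - [60,0,0,0,0]
    - [60,0,0,0,0]

```text
clock: 9.82
eef_pos: [0.6359, 0.0238, 0.015]
ee_rot: [-0.0, 0.506, 0.863, -0.0]
contact_force: [0.8, 0.3, 0.5]
opening: 0.768
finger_force: 0.0
```

>>> move_arm:
  commands:
    - [60,0,0,-5,0]
    - [60,0,0,-5.5,0]
    - [60,0,-6,0,0]
    - [0,-4,-4,0,-2]
    - [0,0,0,0,-3.8]

```text
clock: 10.45
eef_pos: [0.567, -0.0629, 0.1204]
ee_rot: [-0.0, 0.463, 0.886, -0.0]
contact_force: [0.4, 0.5, 0.2]
opening: 0.998
finger_force: 0.0
```

```bash
python3 go.py .4359 -.1343 .07 35
```

```text
t 10.45 pos [ 0.567  -0.0629  0.1204] yaw 34.84 q6 0.72 open 0.998 ff 0.0 | shift cm [  1.63 -14.83   5.06] turn -0.16
```

>>> move_arm:
  commands:
    - [0,0.5,-5,1,0]
    - [0,0.5,-5,1.5,0]
    - [0,0.6,-4.8,2.5,0]
    - [0,0,0,0,0]
    - [0,0,0,0,0]

```text
clock: 11.08
eef_pos: [0.4389, -0.1321, 0.0706]
ee_rot: [0.001, 0.462, 0.887, 0.0]
contact_force: [0.3, 0.4, -0.1]
opening: 1.002
finger_force: 0.0
```

```bash
python3 go.py .4359 -.1343 .01 35
```

```text
t 11.07 pos [ 0.4389 -0.1321  0.0706] yaw 34.98 q6 0.51 open 1.002 ff 0.0 | shift cm [-0.   -0.38  6.06] turn -0.02
```

>>> move_arm:
  commands:
    - [0,0,-0.3,3,0]
    - [0,0,0,3.0,0]
    - [0,0,0,0,0]
    - [0,0,0,0,0]

```text
clock: 11.58
eef_pos: [0.437, -0.1336, 0.0111]
ee_rot: [0.001, 0.461, 0.887, 0.0]
contact_force: [0.5, -0.7, 0.3]
opening: 1.002
finger_force: 0.0
```

>>> move_arm:
  commands:
    - [160,0,0,0,0]
    - [160,0,0,0,0]
    - [160,0,0,0,0]
    - [160,0,0,0,0]

```text
clock: 12.08
eef_pos: [0.4363, -0.1338, 0.0114]
ee_rot: [0.001, 0.462, 0.887, 0.0]
contact_force: [-1.1, 1.4, 8.1]
opening: 0.558
finger_force: 39.7
```

```bash
python3 go.py .4359 -.1343 .01 35
```

```text
t 12.07 pos [ 0.4363 -0.1338  0.0114] yaw 35.0 q6 0.5 open 0.558 ff 39.7 | shift cm [-0.02 -0.06  0.14] turn -0.0
```

>>> move_arm:
  commands:
    - [160,0,0,-4,0]
    - [160,-1,3,-4,0]
    - [160,-1.5,4,-4,0]
    - [160,-1.5,4,-4,0]
    - [160,-1.8,5,0,0]

```text
clock: 12.7
eef_pos: [0.6033, -0.0897, 0.1751]
ee_rot: [0.004, 0.462, 0.887, 0.001]
contact_force: [0.5, -1.0, -0.4]
opening: 0.559
finger_force: 41.4
```

>>> move_arm:
  commands:
    - [160,0,0,0,0]
    - [160,0,0,0,0]

```text
clock: 12.95
eef_pos: [0.5987, -0.089, 0.1696]
ee_rot: [-0.001, 0.462, 0.887, -0.0]
contact_force: [-1.4, 0.7, -0.7]
opening: 0.56
finger_force: 41.5
```

```bash
python3 cap.py w7 cell_notch:.052; python3 go.py .6375 .0234 .09 35; python3 - <<'E'
from ring import *
from pf import pfit
c=pickle.load(open("w7.pkl","rb")); w=cv2.imread("pics/w7.png")
for z,r in((.056,.063),(.056,.075)): rfit(w,c,r,z,[.6375,.0234],w=6)
pfit(w,c,[.6375,.0234,np.radians(29)],(.023,))
cv2.imwrite("pics/w7v.png",cv2.resize(w,(640,480)))
E
```

```text
12.95 [ 0.5987 -0.089   0.1696] [-1.000e-03  4.617e-01  8.871e-01 -3.000e-04]
cell_notch 0.77 [429.7 160.1] [0.7082 0.0163]
t 13.05 pos [ 0.5983 -0.0894  0.1699] yaw 34.96 q6 0.69 open 0.563 ff 41.5 | shift cm [6.98 9.68 7.98] turn -0.04
R 0.063 z 0.056 [0.6377 0.0236] n 236 med 0.35
R 0.075 z 0.056 [0.6374 0.0237] n 217 med 0.78
start h 0.023 xy [0.6376 0.0248] yaw 29.2 h 0.0191 med 0.18 160
```

View pics/w7v.png

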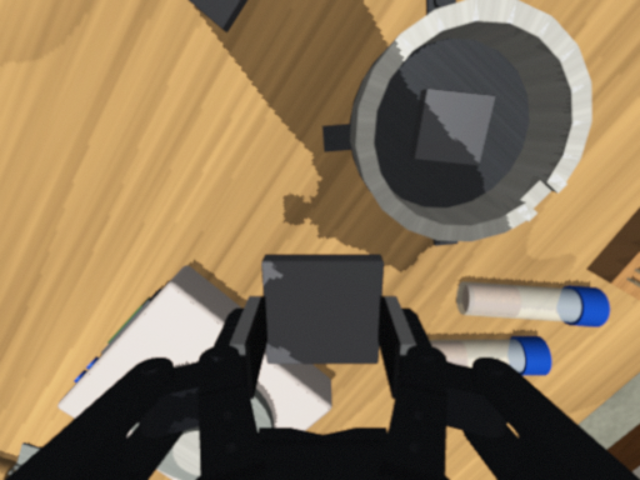

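>>> move_arm:
  commands:
    - [160,3.5,4.9,0,0]
    - [160,3.5,4.8,2,0]
    - [160,0,0,5,5.8]
    - [160,0,0,1,0]
    - [160,0,0,0,0]

```text
clock: 13.68
eef_pos: [0.6381, 0.0227, 0.0903]
ee_rot: [-0.001, 0.506, 0.862, -0.0]
contact_force: [0.2, 0.1, 0.2]
opening: 0.559
finger_force: 41.5
```

>>> move_arm:
  commands:
    - [160,0,0,0,0]

```text
clock: 13.8
eef_pos: [0.6402, 0.0225, 0.0924]
ee_rot: [0.001, 0.506, 0.862, 0.001]
contact_force: [0.6, -0.1, -0.5]
opening: 0.564
finger_force: 41.5
```

```bash
python3 go.py .6376 .0242 .0345 29.2
```

```text
t 13.8 pos [0.6402 0.0225 0.0924] yaw 29.15 q6 0.98 open 0.564 ff 41.5 | shift cm [ 0.29 -0.16  5.78] turn -0.05
```

>>> move_arm:
  commands:
    - [160,0.2,-0.15,3,0]
    - [160,0,0,2.4,0]
    - [160,0,0,0,0]
    - [160,0,0,0,0]

```text
clock: 14.3
eef_pos: [0.638, 0.0241, 0.0381]
ee_rot: [0.001, 0.506, 0.862, 0.001]
contact_force: [0.5, 0.5, -1.0]
opening: 0.559
finger_force: 41.5
```

```bash
python3 go.py .6376 .0242 .0345 29.2
```

```text
t 14.3 pos [0.638  0.0241 0.0381] yaw 29.18 q6 0.98 open 0.559 ff 41.5 | shift cm [ 0.03 -0.03  0.36] turn -0.02
```

>>> move_arm:
  commands:
    - [160,0,0,0.3,0]
    - [160,0,0,0,0]
    - [60,0,0,0,0]
    - [60,0,0,0,0]
    - [60,0,0,0,0]

```text
clock: 14.92
eef_pos: [0.6366, 0.0247, 0.0331]
ee_rot: [-0.0, 0.506, 0.863, -0.0]
contact_force: [0.1, 0.2, 1.1]
opening: 0.763
finger_force: 0.0
```

>>> move_arm:
  commands:
    - [60,0,0,-5,0]
    - [60,0,0,-5,0]
    - [0,-3.5,-2.2,-2,0]
    - [0,-5,-3.1,0,0]
    - [0,-5,-3.1,0,0]

```text
clock: 15.55
eef_pos: [0.6295, -0.1354, 0.1539]
ee_rot: [0.0, 0.505, 0.863, 0.0]
contact_force: [-0.0, -0.3, -0.7]
opening: 0.999
finger_force: 0.0
```

>>> move_arm:
  commands:
    - [0,-4,-2.6,0,0]
    - [0,0,0,0,0]
    - [0,0,0,0,0]

```text
clock: 15.92
eef_pos: [0.6259, -0.1815, 0.1529]
ee_rot: [-0.0, 0.506, 0.862, 0.0]
contact_force: [0.2, 0.1, 0.2]
opening: 1.001
finger_force: 0.0
```

```bash
python3 cap.py w8 tin_mid:.06; python3 go.py .6218 -.2955 .11 29.2; python3 - <<'E'
from ring import *
c=pickle.load(open("w8.pkl","rb")); w=cv2.imread("pics/w8.png")
rfit(w,c,.024,.077,[.6218,-.2955],w=5)
E
```

```text
15.925 [ 0.6259 -0.1815  0.1529] [-5.000e-04  5.062e-01  8.624e-01  2.000e-04]
tin_mid 0.68 [194.4 293. ] [ 0.6218 -0.2957]
tin_mid 0.61 [418.5 197.5] [ 0.7429 -0.1193]
t 16.02 pos [ 0.6261 -0.1805  0.1531] yaw 29.29 q6 0.67 open 1.0 ff 0.0 | shift cm [-9.82 -6.01  4.31] turn 0.09
R 0.024 z 0.077 [ 0.6226 -0.2942] n 240 med 0.35
```

>>> move_arm:
  commands:
    - [0,-5,-3,0,0]
    - [0,-4.8,-3,1,0]
    - [0,0,0,3.2,0]
    - [0,0,0,0,0]
    - [0,0,0,0,0]

```text
clock: 16.65
eef_pos: [0.6223, -0.2952, 0.1121]
ee_rot: [0.0, 0.505, 0.863, 0.0]
contact_force: [0.1, -0.3, 1.0]
opening: 1.0
finger_force: 0.0
```

```bash
python3 go.py .6222 -.295 .073 29.2
```

```text
t 16.65 pos [ 0.6223 -0.2952  0.1121] yaw 29.32 q6 0.51 open 1.0 ff 0.0 | shift cm [0.02 0.   3.91] turn 0.12
```

>>> move_arm:
  commands:
    - [0,0,0,2,0]
    - [0,0,0,1.9,0]
    - [0,0,0,0,0]
    - [0,0,0,0,0]

```text
clock: 17.15
eef_pos: [0.6221, -0.2965, 0.0729]
ee_rot: [0.0, 0.506, 0.863, -0.0]
contact_force: [-0.2, -1.3, 0.6]
opening: 0.999
finger_force: 0.0
```

>>> move_arm:
  commands:
    - [160,0,0,0,0]
    - [160,0,0,0,0]
    - [160,0,0,0,0]
    - [160,0,0,0,0]

```text
clock: 17.65
eef_pos: [0.6222, -0.297, 0.0734]
ee_rot: [0.001, 0.506, 0.862, -0.0]
contact_force: [-0.0, 0.5, 5.9]
opening: 0.539
finger_force: 41.2
```

```bash
python3 go.py .6222 -.295 .073 29.2
```

```text
t 17.65 pos [ 0.6222 -0.297   0.0734] yaw 29.19 q6 0.51 open 0.539 ff 41.2 | shift cm [0.18 0.1  0.04] turn -0.01
```

>>> move_arm:
  commands:
    - [160,0,0,-5,0]
    - [160,2.4,1,-4.2,0]
    - [160,5.4,2.3,-0.3,0]
    - [160,5.4,2.3,0,0]
    - [160,5.6,2.4,0,0]

```text
clock: 18.27
eef_pos: [0.5991, -0.092, 0.1671]
ee_rot: [-0.0, 0.506, 0.862, 0.0]
contact_force: [0.0, -0.4, -1.2]
opening: 0.54
finger_force: 41.4
```

>>> move_arm:
  commands:
    - [160,0,0,0,0]
    - [160,0,0,0,0]

```text
clock: 18.52
eef_pos: [0.5999, -0.0936, 0.1672]
ee_rot: [0.0, 0.506, 0.863, -0.0]
contact_force: [0.0, 0.4, -0.1]
opening: 0.539
finger_force: 41.4
```

```bash
python3 cap.py w9 cell_notch:.052 tin_mid:.15; python3 go.py .6376 .0242 .09 29.2; python3 - <<'E'
from ring import *
from pf import pfit
c=pickle.load(open("w9.pkl","rb")); w=cv2.imread("pics/w9.png")
rfit(w,c,.063,.056,[.6375,.0234],w=6)
pfit(w,c,[.6375,.0240,np.radians(29)],(.032,))
cv2.imwrite("pics/w9v.png",cv2.resize(w,(640,480)))
E
```

```text
18.525 [ 0.5999 -0.0936  0.1672] [ 2.000e-04  5.058e-01  8.627e-01 -3.000e-04]
cell_notch 0.92 [436.  133.6] [0.7081 0.0202]
tin_mid 0.64 [259.4 236.7] [ 0.6001 -0.0928]
t 18.68 pos [ 0.5999 -0.095   0.1671] yaw 29.09 q6 0.78 open 0.534 ff 41.4 | shift cm [8.58 9.09 7.7 ] turn -0.11
R 0.063 z 0.056 [0.6379 0.0233] n 205 med 0.4
start h 0.032 xy [0.6392 0.0244] yaw 29.1 h 0.0276 med 0.12 160
```

View pics/w9v.png

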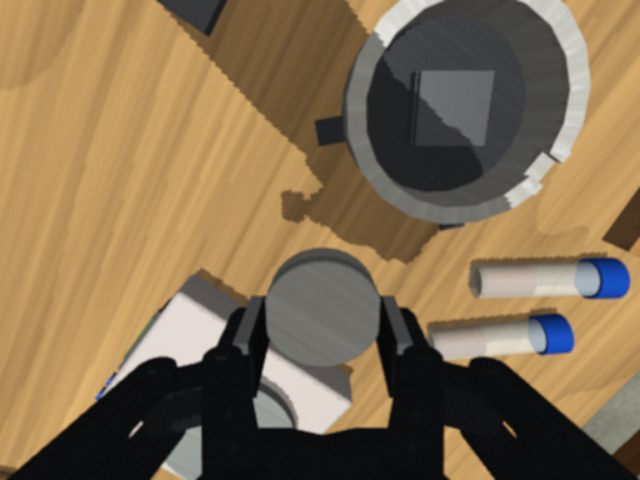

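>>> move_arm:
  commands:
    - [160,4.2,4.5,0,0]
    - [160,4.4,4.5,1,0]
    - [160,0,0,5,0]
    - [160,0,0,0,0]
    - [160,0,0,0,0]

```text
clock: 19.3
eef_pos: [0.6365, 0.0229, 0.1084]
ee_rot: [0.0, 0.507, 0.862, -0.0]
contact_force: [0.5, 0.1, 0.6]
opening: 0.539
finger_force: 41.5
```

```bash
python3 go.py .638 .0238 .0455 29.2
```

```text
t 19.3 pos [0.6365 0.0229 0.1084] yaw 29.08 q6 0.98 open 0.539 ff 41.5 | shift cm [0.01 0.18 6.29] turn -0.12
```

>>> move_arm:
  commands:
    - [160,0,0.1,3.5,0]
    - [160,0,0,2.4,0]
    - [160,0,0,0,0]
    - [160,0,0,0,0]

```text
clock: 19.8
eef_pos: [0.6385, 0.0239, 0.0507]
ee_rot: [0.001, 0.507, 0.862, 0.001]
contact_force: [-0.1, -0.4, 0.2]
opening: 0.539
finger_force: 41.5
```

```bash
python3 go.py .638 .0238 .0455 29.2
```

```text
t 19.8 pos [0.6385 0.0239 0.0507] yaw 29.13 q6 0.98 open 0.539 ff 41.5 | shift cm [ 0.02 -0.05  0.52] turn -0.07
```

>>> move_arm:
  commands:
    - [160,0,0,0.45,0]
    - [160,0,0,0,0]
    - [60,0,0,0,0]
    - [60,0,0,0,0]
    - [60,0,0,0,0]

```text
clock: 20.42
eef_pos: [0.6366, 0.0249, 0.0438]
ee_rot: [-0.0, 0.506, 0.863, -0.0]
contact_force: [-0.1, 0.0, -0.5]
opening: 0.763
finger_force: 0.0
```

>>> move_arm:
  commands:
    - [60,0,0,-5,0]
    - [60,0,0,-5.5,0]
    - [0,4,-0.5,-4.5,0]
    - [0,6,-1,0,0]
    - [0,6,-1,0,0]

```text
clock: 21.05
eef_pos: [0.5364, 0.1534, 0.1948]
ee_rot: [0.001, 0.506, 0.862, 0.001]
contact_force: [0.4, 1.5, -0.5]
opening: 1.0
finger_force: 0.0
```

>>> move_arm:
  commands:
    - [0,5,-1,0,0]
    - [0,0,0,0,-10.3]
    - [0,0,0,0,-10.3]
    - [0,0,0,0,-10.3]
    - [0,0,0,0,0]

```text
clock: 21.68
eef_pos: [0.5037, 0.1911, 0.1939]
ee_rot: [-0.0, 0.259, 0.966, -0.0]
contact_force: [-0.2, -0.6, -0.2]
opening: 1.003
finger_force: 0.0
```

```bash
python3 cap.py w10 lid:0 lid_bar:.037 lid_key:.005; python3 go.py .472 .342 .1 60;  python3 - <<'E'
from ring import *
c=pickle.load(open("w10.pkl","rb")); w=cv2.imread("pics/w10.png")
for x0 in([.472,.342],[.468,.338]): rfit(w,c,.075,.013,x0,w=8)
cv2.imwrite("pics/w10v.png",cv2.resize(w,(640,480)))
E
```

```text
21.675 [0.5037 0.1911 0.1939] [-1.000e-04  2.589e-01  9.659e-01 -1.000e-04]
lid 0.73 [371.7  66. ] [0.4707 0.3448]
lid_bar 0.71 [388.5  65.3] [0.4736 0.3455]
lid_bar 0.35 [198. 320.] [0.6285 0.0327]
lid_key 0.83 [364.2 138.5] [0.5344 0.3073]
lid_key 0.55 [197.4 322.8] [0.6535 0.0077]
t 21.88 pos [0.5039 0.191  0.1939] yaw 59.99 q6 0.75 open 0.999 ff 0.0 | shift cm [10.31 11.49  9.39] turn -0.01
R 0.075 z 0.013 [0.472  0.3447] n 180 med 0.22
R 0.075 z 0.013 [0.472  0.3447] n 179 med 0.23
```

View pics/w10v.png

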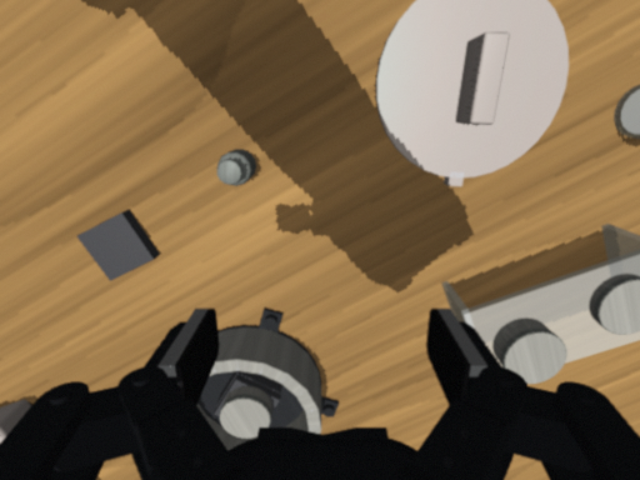

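```bash
python3 - <<'E'
from h import *
import pickle
c=pickle.load(open("w10.pkl","rb"))
p=lambda u,z:at_z("w",np.array(u)/1.25,z,c)[:2]
a,b=p((496,33),.047),p((482,124),.047); print("bar",a,b,(a+b)/2,np.degrees(np.arctan2(*(b-a)[::-1])),np.linalg.norm(a-b))
k=p((456,181),.013); d=k-[.472,.3447]; print("key",k,np.degrees(np.arctan2(d[1],d[0])),np.linalg.norm(d))
# automatic: light bar top mask via minAreaRect
w=cv2.imread("pics/w10.png"); crop=cv2.resize(w[15:110,355:420],None,fx=8,fy=8,interpolation=cv2.INTER_CUBIC); cv2.imwrite("pics/bar.png",crop)
# cell notch from earlier views: rim circle z=.056 unwrapped brightness at r=69mm
for n in("w7","w9"):
    c=pickle.load(open(n+".pkl","rb")); g=cv2.cvtColor(cv2.imread(f"pics/{n}.png"),cv2.COLOR_BGR2GRAY).astype(np.float32)
    t=np.radians(np.arange(-25,25,1.)); P=np.c_[.6377+.0735*np.cos(t),.0235+.0735*np.sin(t),np.full(len(t),.056)]
    q=proj(P,c).astype(np.float32); print(n,cv2.remap(g,q[:,:1],q[:,1:],1)[:,0].astype(int))
E
```

```text
bar [0.44708488 0.35900942] [0.49775894 0.32861862] [0.47242191 0.34381402] -30.95242169447369 0.05908858563121067
key [0.53845531 0.30327873] -31.93508324072447 0.07830728104203405
w7 [210 213 210 209 206 207 209 213 222 228 228 219 216 216 195 164 161 161
 162 163 164 164 165 165 165 170 177 165 160 213 217 219 226 228 227 220
 218 214 209 209 207 207 209 211 209 206 211 215 212 215]
w9 [206 201 198 196 193 196 199 202 211 213 209 203 203 201 175 151 148 149
 150 149 150 148 149 149 148 152 153 132 153 204 202 205 214 215 212 207
 205 199 197 196 194 196 197 199 195 194 203 200 200 201]
```

>>> move_arm:
  commands:
    - [0,5.2,5.5,0,0]
    - [0,5.1,5.8,2,0]
    - [0,0,0,5,0]
    - [0,0,0,0,0]
    - [0,0,0,0,0]

```text
clock: 22.5
eef_pos: [0.4779, 0.3108, 0.1294]
ee_rot: [0.0, 0.259, 0.966, 0.0]
contact_force: [0.5, -0.7, -0.2]
opening: 0.998
finger_force: 0.0
```

```bash
python3 go.py .472 .3445 .085 59
```

```text
t 22.5 pos [0.4779 0.3108 0.1294] yaw 60.02 q6 0.97 open 0.998 ff 0.0 | shift cm [2.2  2.62 4.44] turn 1.02
```

>>> move_arm:
  commands:
    - [0,2.2,2.6,2,1]
    - [0,0,0,2.4,0]
    - [0,0,0,0,0]
    - [0,0,0,0,0]

```text
clock: 23.0
eef_pos: [0.4726, 0.3445, 0.0862]
ee_rot: [0.001, 0.267, 0.964, 0.001]
contact_force: [0.7, -0.2, 0.5]
opening: 0.997
finger_force: 0.0
```

```bash
python3 go.py .4722 .3443 .027 59
```

```text
t 23.0 pos [0.4726 0.3445 0.0862] yaw 59.02 q6 1.04 open 0.997 ff 0.0 | shift cm [ 0.03 -0.06  5.92] turn 0.02
```

>>> move_arm:
  commands:
    - [0,0,0,3,0]
    - [0,0,0,2.8,0]
    - [0,0,0,0,0]
    - [0,0,0,0,0]
    - [255,0,0,0,0]
  squeeze: 60

```text
clock: 23.62
eef_pos: [0.4725, 0.3452, 0.0281]
ee_rot: [0.001, 0.267, 0.964, 0.001]
contact_force: [0.0, 0.7, 0.4]
opening: 0.817
finger_force: 0.0
```

>>> move_arm:
  commands:
    - [255,0,0,0,0]
    - [255,0,0,0,0]
    - [255,0,0,0,0]
    - [255,0,0,0,0]

```text
clock: 24.12
eef_pos: [0.4716, 0.3449, 0.0268]
ee_rot: [0.0, 0.266, 0.964, 0.0]
contact_force: [-0.4, -0.1, 4.8]
opening: 0.196
finger_force: 60.4
```

```bash
python3 go.py .4722 .3443 .027 59
```

```text
t 24.12 pos [0.4716 0.3449 0.0268] yaw 59.1 q6 1.04 open 0.196 ff 60.4 | shift cm [-0.08 -0.02 -0.02] turn 0.1
```

>>> move_arm:
  commands:
    - [255,0,0,-4,0]
    - [255,0,0,-4,0]
    - [255,0,0,-4,0]
    - [255,-3,-2,0,0]
    - [255,-4.4,-2.7,0,0]

```text
clock: 24.75
eef_pos: [0.5101, 0.2663, 0.1463]
ee_rot: [-0.0, 0.265, 0.964, -0.0]
contact_force: [0.7, -0.5, -2.7]
opening: 0.202
finger_force: 59.4
```

>>> move_arm:
  commands:
    - [255,-4.4,-2.7,0,0]
    - [255,-4.4,-2.7,0,0]
    - [255,-4.4,-2.7,0,0]
    - [255,-4.4,-2.7,0,0]
    - [255,-4.4,-2.7,0,0]

```text
clock: 25.38
eef_pos: [0.6298, 0.036, 0.1453]
ee_rot: [-0.001, 0.266, 0.964, -0.0]
contact_force: [0.6, 0.7, -3.1]
opening: 0.203
finger_force: 59.4
```

>>> move_arm:
  commands:
    - [255,0,0,0,-9.2]
    - [255,0,0,0,-9.2]
    - [255,0,0,0,-9.1]
    - [255,0,0,0,0]
    - [255,0,0,0,0]

```text
clock: 26.0
eef_pos: [0.6296, 0.0376, 0.1457]
ee_rot: [-0.001, 0.031, 1.0, -0.0]
contact_force: [0.0, -0.3, -2.2]
opening: 0.2
finger_force: 59.5
```

```bash
python3 cap.py w11 lid_key:.12 cell_notch:.052; python3 go.py .6378 .0236 .1 86.5; python3 - <<'E'
from h import *
w=cv2.imread("pics/w11.png"); cv2.imwrite("pics/w11v.png",cv2.resize(w,(640,480)))
E
```

```text
26.0 [0.6296 0.0376 0.1457] [-6.000e-04  3.070e-02  9.995e-01 -0.000e+00]
lid_key 0.6 [256.6 330.2] [0.704  0.0308]
t 26.15 pos [0.6299 0.0376 0.1462] yaw 86.55 q6 0.0 open 0.2 ff 59.5 | shift cm [-0.88 -1.35  4.62] turn 0.05
```

View pics/w11v.png

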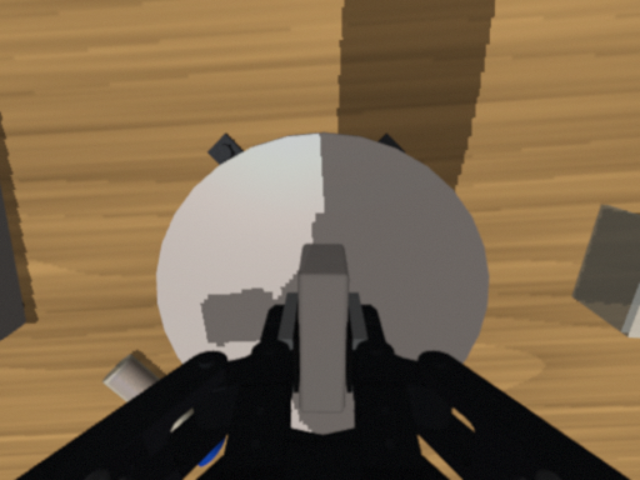

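```bash
python3 - <<'E'
from ring import *
c=pickle.load(open("w11.pkl","rb")); w=cv2.imread("pics/w11.png")
for z in(.130,.132,.134): rfit(w,c,.075,z,[.6296,.0376],w=5)
c=pickle.load(open("w10.pkl","rb")); print(c[2][:3,3])
E
```

```text
R 0.075 z 0.13 [0.6296 0.036 ] n 157 med 0.8
R 0.075 z 0.132 [0.6298 0.036 ] n 158 med 0.21
R 0.075 z 0.134 [0.63   0.0361] n 157 med 0.84
[0.43276044 0.23082396 0.3292841 ]
```

>>> move_arm:
  commands:
    - [255,-0.8,-1.35,2,0]
    - [255,0,0,1.6,0]
    - [255,0,0,0,0]
    - [255,0,0,0,0]
    - [255,0,0,0,0]

```text
clock: 26.78
eef_pos: [0.6376, 0.0237, 0.1109]
ee_rot: [0.001, 0.03, 1.0, 0.0]
contact_force: [0.3, -0.2, -2.1]
opening: 0.196
finger_force: 59.4
```

```bash
python3 go.py .6378 .0236 .078 86.5
```

```text
t 26.77 pos [0.6376 0.0237 0.1109] yaw 86.61 q6 -0.02 open 0.196 ff 59.4 | shift cm [-0.02 -0.01  3.29] turn 0.11
```

>>> move_arm:
  commands:
    - [255,0,0,1.4,0]
    - [255,0,0,1.1,0]
    - [255,0,0,0,0]
    - [255,0,0,0,0]

```text
clock: 27.28
eef_pos: [0.6372, 0.0235, 0.0852]
ee_rot: [-0.0, 0.03, 1.0, -0.0]
contact_force: [0.0, -0.3, -3.1]
opening: 0.197
finger_force: 59.4
```

>>> move_arm:
  commands:
    - [255,0,0,0.3,0]
    - [255,0,0,0,0]

```text
clock: 27.52
eef_pos: [0.6372, 0.0235, 0.0823]
ee_rot: [0.0, 0.03, 1.0, 0.0]
contact_force: [0.6, -0.3, -2.6]
opening: 0.203
finger_force: 59.4
```

```bash
python3 go.py .6378 .0236 .078 86.5; python3 -c "
from h import *
s=manip.read_state();print(s['contact_force'],s['moment'])"
```

```text
t 27.52 pos [0.6372 0.0235 0.0823] yaw 86.6 q6 -0.02 open 0.203 ff 59.4 | shift cm [-0.06  0.01  0.43] turn 0.1
[ 0.61071291 -0.29390419 -2.64042531] [-0.03403192  0.03835451 -0.01800635]
```

>>> move_arm:
  commands:
    - [255,0,0,0.2,0]
    - [255,0,0,0,0]

```text
clock: 27.78
eef_pos: [0.6371, 0.0235, 0.0802]
ee_rot: [-0.0, 0.03, 1.0, 0.0]
contact_force: [-0.8, 0.4, -3.2]
opening: 0.199
finger_force: 59.4
```

>>> move_arm:
  commands:
    - [255,0,0,0.2,0]
    - [255,0,0,0,0]

```text
clock: 28.02
eef_pos: [0.637, 0.0235, 0.0781]
ee_rot: [-0.0, 0.03, 1.0, 0.0]
contact_force: [-0.4, -0.1, -2.1]
opening: 0.2
finger_force: 59.4
```

```bash
python3 go.py .6378 .0236 .078 86.5; python3 -c "
from h import *
s=manip.read_state();print(s['contact_force'],s['moment'])"
```

```text
t 28.02 pos [0.637  0.0235 0.0781] yaw 86.6 q6 -0.02 open 0.2 ff 59.4 | shift cm [-0.08  0.01  0.01] turn 0.1
[-0.43978295 -0.09935118 -2.13556625] [-0.01947136  0.03519102 -0.03076158]
```

>>> move_arm:
  commands:
    - [255,0,0,0.1,0]
    - [255,0,0,0,0]
    - [255,0,0,0,0]

```text
clock: 28.4
eef_pos: [0.6372, 0.0235, 0.0778]
ee_rot: [0.0, 0.03, 1.0, -0.0]
contact_force: [-2.8, -0.0, 3.3]
opening: 0.201
finger_force: 60.2
```

>>> move_arm:
  commands:
    - [190,0,0,0,0]
    - [150,0,0,0,0]
    - [120,0,0,0,0]
    - [120,0,0,0,0]

```text
clock: 28.9
eef_pos: [0.6373, 0.0235, 0.0773]
ee_rot: [0.0, 0.03, 1.0, 0.0]
contact_force: [-0.1, 0.5, -0.1]
opening: 0.526
finger_force: 0.0
```

>>> move_arm:
  commands:
    - [120,0,0,-3,0]
    - [120,0,0,-4,0]
    - [120,-4,0,-4,0]
    - [120,-5,0,-2,0]
    - [120,-2,0,0,0]

```text
clock: 29.52
eef_pos: [0.7503, 0.0166, 0.2099]
ee_rot: [0.003, 0.03, 1.0, -0.0]
contact_force: [-0.1, 0.3, -1.0]
opening: 0.529
finger_force: 0.0
```

>>> move_arm:
  commands:
    - [120,4,5,-4,0]
    - [120,-6,0,0,0]
    - [120,0,0,0,0]

```text
clock: 29.9
eef_pos: [0.7787, 0.0567, 0.2358]
ee_rot: [-0.001, 0.03, 1.0, -0.0]
contact_force: [-0.4, 0.1, -1.2]
opening: 0.532
finger_force: 0.0
```

```bash
python3 go.py .6378 .0236 .2 86.5; python3 cap.py w12 lid:.051 lid_key:.056 cell_notch:.052; python3 - <<'E'
from h import *
w=cv2.imread("pics/w12.png"); a=viewer.capture("scene"); b=viewer.capture("side")
f=lambda i:cv2.resize(i,(400,300),interpolation=cv2.INTER_CUBIC)
cv2.imwrite("pics/fin.png",np.vstack([np.hstack([f(w),f(a)]),np.hstack([f(a[190:265,170:270]),f(b[140:215,235:335])])]))
E
```

```text
t 29.9 pos [0.7787 0.0567 0.2358] yaw 86.61 q6 0.04 open 0.532 ff 0.0 | shift cm [13.86 -4.14  3.61] turn 0.11
29.9 [0.7787 0.0567 0.2358] [-1.100e-03  2.960e-02  9.996e-01 -2.000e-04]
lid 0.76 [210.4  27.7] [0.6362 0.0174]
lid_key 0.71 [216.6 105.9] [0.7088 0.0165]
cell_notch 0.67 [176.4 165.8] [ 0.7705 -0.0355]
```

View pics/fin.png

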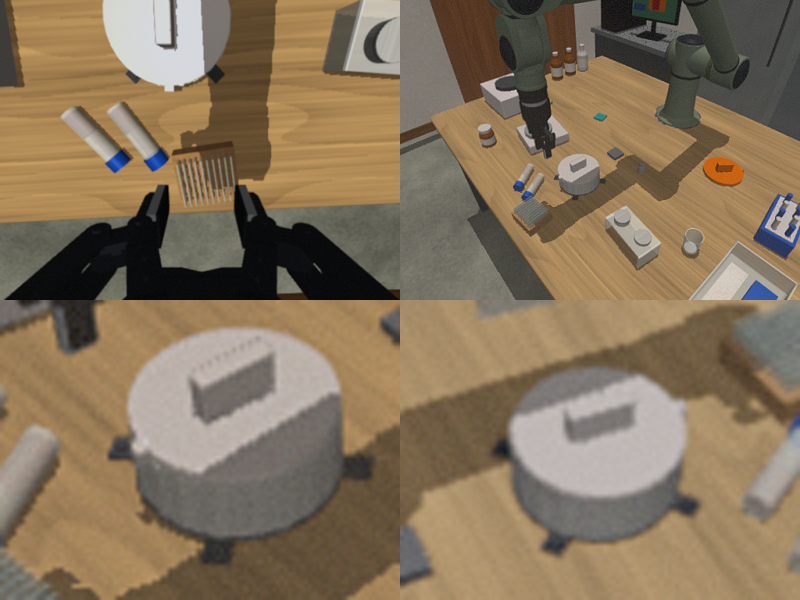

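The lid sits flat on the rim with its key in the notch (170,85 in the wrist view). The contact height was TCP 0.078 m, which is what full seating predicts. Nothing else has moved, so I'm handing in.

```bash
python3 -c "
from plant import manip
print(manip.sign_off())"
```

```text
the job is handed in; nothing more can be done
None
```

The job is handed in at about 30 s: the cell holds the thick plate, the thin plate and the 17 mm tin in the middle (45 mm in all), and the white lid is on with its key in the notch and, by contact height and pictures, fully seated.

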